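Unload the drive caddies from the clicking swivel dock

TASK

Using its upright post, turn the drive dock on its clicking swivel base counter-clockwise (from above) until its pointer rests in the click at the ball-headed flag pin on the base plate. Only then draw every caddy out of its bay by the tab, straight, level and without forcing, and lay all of them flat, tab up, side by side on the floor of the shallow tray; then turn the empty dock back exactly three clicks clockwise from the flag and leave it resting in that click. Leave everything else on the desk where it is.

Things in the scene. Friction and masses are not known exactly. Their poses are not given: they have to be found in the camera images.
- dock (a joint): angle of the dock on its swivel base, rad; 0 at the start, grows counter-clockwise seen from above. It clicks every 22.5 degrees (0.3927 rad), clicks at 0, 1, .. 6 steps; end stops at -0.12 and 2.5 rad. About 0.5 N m (6 N at the post) takes it over a click; released between clicks it springs into the nearer one
- post (a point): grasp point on the black upright round post of the dock, 18 mm in diameter, on its axis; the post stands from 36 to 100 mm above the desk, this point at 80 mm. It is at 85 mm from the swivel axis on the side away from the bay mouths, and goes round with the dock; 36 mm are free between it and the rear wall of the dock
- dock_mid (a point): on the swivel axis, 50 mm above the desk, level with the centres of the caddies at home; turns with the dock: x points out of the bays, z up. Housing: x -40 to 35 mm, y -108 to 108 mm, roof 66 mm above the desk. A caddy at home has its centre at x = 20 mm, engaged for 70 mm; clear of the bay at x = 92 mm, of its neighbours' tabs at x = 131 mm. Fixed base plate: 300 mm across, 12 mm thick
- mouth (a point): centre of the row of bay mouths, 35 mm from the swivel axis, axes as dock_mid. Four parallel bays, at y = -78, -26, 26 and 78 mm, open to +x, each 45 mm wide and 21.5 mm high inside (1.5 mm to spare at each side of a caddy and above it); bay floor 40 mm above the desk
- pointer (a point): tip of the pointer at the end of the lever that carries the post, 122 mm from the swivel axis, 33 mm above the desk
- flag_head (a point): centre of the 18 mm ball head of the steel flag pin standing on the base plate, 134 mm from the swivel axis, top 46 mm above the desk. Fixed, at 3, 4 or 5 clicks counter-clockwise of the start; the two other such places hold flat plugs 4 mm high. Horizontal distance from the pointer: 12 mm with the pointer at the flag, 143 mm three clicks away
- caddy1_mid (a point): drive caddy (any may be absent): aluminium slab 110 long x 42 wide x 20 mm thick, about 130 g, with an upright black tab across its front end. This point is the slab's centre; x points along the slab to the tab, z up. Tab: 10 mm thick (x 45 to 55 mm from this point), 32 mm wide (along y), top 47 mm above this point (37 mm above the slab). At the start fully home in its bay
- caddy2_mid (a point): centre of the slab of another caddy, the same in all as caddy1
- caddy3_mid (a point): centre of the slab of another caddy, the same in all as caddy1
- caddy4_mid (a point): centre of the slab of another caddy, the same in all as caddy1
- tray: loose shallow open tray of grey plastic, 234 (x) x 156 (y) x 20 mm high, walls and floor 4 mm thick, 0.7 kg; origin at the centre of its underside. Room for four caddies, about 55 mm apart, side by side lying along its y
- mug: white mug, 95 mm high, bystander; origin under its centre
- adapter: brass record adapter, a disc 38 mm across and 18 mm high, bystander; origin under its centre
- pencup: black cup, 72 mm across, 100 mm high, bystander; origin under its centre
- phone: black phone 72 x 150 x 9 mm, bystander; origin under its centre
- puck: aluminium record weight, a disc 76 mm across, 32 mm high, bystander; origin under its centre
- case: clear disc case 142 x 125 x 11 mm, bystander; origin under its centre
There are look-alikes about, which are no part of the job. What is shaped like the part that bears caddy1_mid but brown or red is not meant.

How it is judged:
By the outcome, as a careful person would: the job done as asked, in the order asked, and still so for the second after the job is handed in, with the robot touching nothing.
Of caddy1, caddy2, caddy3, caddy4 only 3 to 4 are there at a start; the rules pass over those that are not, and their reading is None.
At some moment in a run one of tray may be knocked a few centimetres aside while the robot is not near it.
Once in a run the grip may slacken for a moment while it holds something.
It also fails if it takes over 208 s, if anything falls off the work surface, if the arm or the gripper's body presses on something with over 40 N, if the wrist force passes 120 N, or if a joint passes its speed limit or range.

ROBOT

A 7-joint arm with a two-finger parallel gripper is mounted at the origin on the work surface. World frame = base frame: x ahead of the robot, y to its left, z up, the work surface at z = 0. Lengths are in m, angles in rad, forces in N, time in s.
With the tool pointing down it reaches from about 0.425 to 0.875 m from the base axis. Payload 4.7 kg.
Tool frame: the origin (TCP) lies between the finger pads; the fingertips stand 17 mm ahead of it and the grasp point (between the pads) lies 2 mm behind it; z points along the fingers, y is the line along which they close (so a half turn about z gives the same grasp; the last joint's range is limited). The gripper opens to 87 mm and grips with 3 to 60 N. Pads are 19 mm wide; open, the fingers measure 117 mm over their backs; the gripper's body (75 mm by 190 mm) begins 51 mm behind the grasp point.
Start: joints at [-1.288, 0.321, -0.07, 1.45, 0.023, 1.371, -0.057], TCP at [0.173, 0.627, 0.24] pointing down, gripper open.
Joint ranges: [-2.86, 2.86], [-0.3, 2.09], [-1.38, 1.24], [0.06, 2.45], [-1.56, 4.7], [0.09, 2.05], [-2.69, 2.69]. Speed limits (rad/s): [2.57, 2.57, 3.14, 3.14, 3.14, 3.14, 3.14].

INTERFACE

Orientations are given as [roll, pitch, yaw] about the fixed x, y, z axes, in that order (R = Rz(yaw) Ry(pitch) Rx(roll)).
In Python, from workcell import telemetry, capture, env, trace, spot_point gives the robot as it stands. The module is installed in compiled form; this text tells all that it offers.
- The arm moves only by the shell command python3 -m creep 'ROWS' [FORCE]. ROWS is JSON, a list of rows, each a list of 5 numbers: the shift along the tool's x, y, z in m, then the turn about the tool's z in rad, then the finger opening in m, from 0 to 0.087. A call has 1 to 10 rows; each row is the pose to reach, as a shift and turn from the pose commanded when the call began, along the tool's axes at that moment; what a row does not reach only later rows make up. A row lasts 1/8 s, in which the tool goes at most 62.5 mm and 10.7 degrees, less where a joint would pass 70% of its speed; a pose out of reach is approached as far as the arm can. A call with a gripper value outside its range is refused whole. The fingers move at their own pace and stop on an object; FORCE is the grip in N (left out, the last holds). Time passes only in rows, so rows that repeat a pose let the fingers close. It gives the time, the measured TCP pose, the force, the opening and the grip force at its end, in the units of the state.
- telemetry.sense(): the state, without advancing time (a new reading comes with each control period).
- capture(name): name is "side" or "top" or "wrist"; returns a dict with "pixels" (400x640x3 uint8, red, green, blue), "range_z" (400x640 float32, m along the optical axis (not along the pixel's ray), 0 where there is no reading), "mtx" (3x3 intrinsics, pixels), "extrinsics" (4x4, takes a point from camera to world coordinates). Camera axes: x right, y down, z forward; pixel columns grow to the right and rows downward; lengths in m; the calibration is good to about 2 mm. The wrist camera is an equidistant fisheye: a pixel r from the principal point sees the ray r / f radians off the axis. A picture is of the moment at which its call begins.
- env.close_job(): hands the job in; it is judged then, once.
Trained networks look in the newest picture that a camera, given by its name, has taken for a name from the list of things; names that differ only in an ending like _2 or _b are one class to them, and where a whole thing is asked for, a point or a joint stands for the part that bears it (a point fixed in the world has none). Each returns a list of dicts, best first, with "score" (0 to 1); they miss things now and then, are a little off and sometimes report something else, mostly with a low value. They report only what shows in the picture. A call takes as long as a camera call. They do not tell look-alikes from the thing itself.
- trace(thing, camera): "mask" (400x640 bool, what is visible of it) and "rect" ([centre column, centre row, width, height] in pixels, round what is visible of it).
- spot_point(thing, camera): "xy" ([column, row] in pixels: a listed point, or the origin of a listed thing).
The state is a dict: "time_s": time; "joints": joint angles; "dq": joint speeds; "tau": joint torques, N m; "ee_pos": TCP position; "tool_rot": TCP orientation; "wrist_force": force on the tool from outside, world axes, zero at the start; "moment": the same for the moment, N m; "width": opening from 0.0 (shut) to 1.0 (fully open); "grasp_force": force on a finger pad.
Only numpy, scipy, OpenCV 4.12 (cv2) and the standard library are available. Lean on these libraries where they do the work, as an engineer would, in place of code of your own. Each camera call takes 0.05 s, during which the arm holds its last target. There are 200 camera calls.

## Working session

There is one attempt and no reset: what is moved stays moved. The work goes in short steps, Python scripts to look and compute and a shell command to move; the robot and the scene stay as the last step left them, time stands still between calls to the robot, and variables do not carry over. Pictures are saved under pics/ and viewed, at most 14 in all, crops included, and the job is handed in when it is done.

```bash
mkdir -p pics; cat > h.py <<'E'
import numpy as np, cv2
from workcell import telemetry, capture, env, trace, spot_point
from scipy.spatial.transform import Rotation as R
def world(c,u,v,z=None,d=None):
    """pixel->world on plane z or using depth"""
    K=c["mtx"];T=c["extrinsics"]
    ray=np.array([(u-K[0,2])/K[0,0],(v-K[1,2])/K[1,1],1.])
    if z is None:
        if d is None:
            p=c["range_z"][int(v)-2:int(v)+3,int(u)-2:int(u)+3];p=p[p>0];d=np.median(p) if p.size else np.nan
        return T[:3,:3]@(ray*d)+T[:3,3]
    r=T[:3,:3]@ray; s=(z-T[2,3])/r[2]; return T[:3,3]+s*r
def save(c,n,crop=None,f=1):
    im=c["pixels"][...,::-1]
    if crop: a,b,w,h=crop; im=im[b:b+h,a:a+w]
    cv2.imwrite("pics/"+n,cv2.resize(im,None,fx=f,fy=f,interpolation=cv2.INTER_CUBIC))
def st():
    s=telemetry.sense(); print("t",round(s["time_s"],2),"p",np.round(s["ee_pos"],4),"rpy",np.round(s["tool_rot"],3),"F",np.round(s["wrist_force"],1),"w",round(s["width"],3),"g",np.round(s["grasp_force"],1)); return s
E
python3 - <<'E'
from h import *
s=st();print(s)
for n in("top","side"):
    c=capture(n);save(c,n+"0.png");print(n,c["mtx"],c["extrinsics"])
    for t,z in [("dock_mid",.05),("mouth",.05),("post",.08),("pointer",.033),("flag_head",.037),("caddy1_mid",.05),("tray",0.0),("mug",0),("pencup",0),("puck",0),("adapter",0),("phone",0),("case",0)]:
        print(t,[(round(d["score"],2),np.round(d["xy"]).tolist(),np.round(world(c,*d["xy"],z=z),3)[:2].tolist()) for d in spot_point(t,n)[:6]])
E
```

```text
t 0.0 p [0.1725 0.6261 0.2385] rpy [-3.14   0.     2.873] F [ 0.4  1.  -0.4] w 0.998 g 0.0
{'time_s': 0.0, 'joints': array([-1.2879077 ,  0.3218346 , -0.07008598,  1.45166644,  0.02260703,
        1.37079089, -0.05689606]), 'dq': array([ 8.30785560e-04,  2.18029997e-03,  1.25102389e-03,  7.48009306e-04,
       -1.43547634e-03, -3.40713012e-04,  8.70950772e-05]), 'tau': array([-3.12460297e-04, -4.91297972e+01, -4.04061517e-01, -3.12534606e+01,
       -6.38783653e-02,  4.35095094e-02,  1.62607830e-04]), 'ee_pos': array([0.17252742, 0.62614962, 0.23845826]), 'tool_rot': array([-3.13968329e+00,  1.04020525e-04,  2.87284103e+00]), 'wrist_force': array([ 0.43862801,  1.04217125, -0.39129658]), 'moment': array([ 0.03346018,  0.02596227, -0.01031637]), 'grasp_force': 0.0, 'width': 0.9976603875717766}
top [[362.14801013   0.         318.76333167]
 [  0.         362.14801013 192.47457309]
 [  0.           0.           1.        ]] [[-0.01756888 -0.99095258  0.13305761  0.4151968 ]
 [-0.99899827  0.02287563  0.0384599  -0.11010423]
 [-0.04115572 -0.13224862 -0.99036181  0.98491711]
 [ 0.       
[... 1514 characters left out ...]
 206.0], [0.431, -0.032]), (0.53, [302.0, 150.0], [0.693, 0.201])]
flag_head [(0.4, [336.0, 224.0], [0.504, -0.218])]
caddy1_mid [(0.91, [332.0, 323.0], [0.242, -0.498]), (0.84, [296.0, 284.0], [0.25, -0.341]), (0.77, [336.0, 208.0], [0.548, -0.167]), (0.73, [399.0, 244.0], [0.578, -0.413])]
tray [(0.97, [249.0, 167.0], [0.494, 0.275])]
mug [(0.77, [323.0, 154.0], [0.77, 0.164])]
pencup [(0.64, [334.0, 224.0], [0.526, -0.18])]
puck [(0.84, [351.0, 274.0], [0.419, -0.378]), (0.46, [329.0, 202.0], [0.59, -0.082])]
adapter [(0.49, [258.0, 198.0], [0.414, 0.093])]
phone [(0.9, [351.0, 167.0], [0.797, 0.027]), (0.17, [400.0, 244.0], [0.624, -0.384])]
case [(0.72, [401.0, 244.0], [0.627, -0.385])]
```

View pics/top0.png

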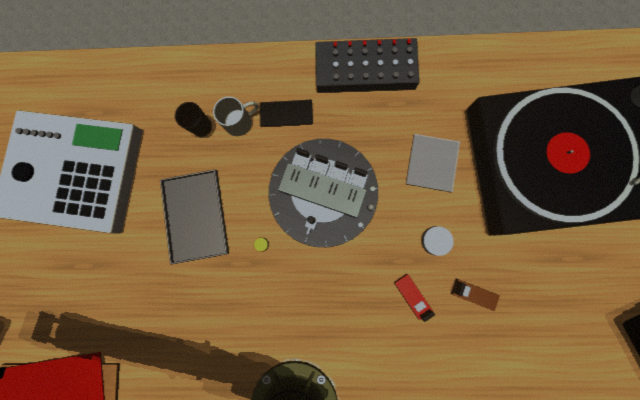

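View pics/side0.png

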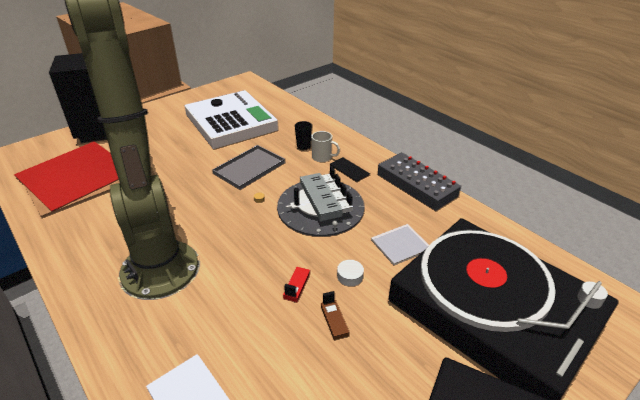

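The overview shows the dock at top (324,191) with its pointer at (306,236). The tray is at (194,218). The red (413,299) and brown (473,293) look-alikes lie apart from it. Next I'll enlarge the dock to see the flag and the tabs.

```bash
python3 - <<'E'
from h import *
c=capture("top");d=capture("side")
a=cv2.resize(c["pixels"][130:255,260:390],(560,538),interpolation=cv2.INTER_CUBIC)[:, :]
b=cv2.resize(d["pixels"][165:240,270:372],None,fx=5,fy=5,interpolation=cv2.INTER_CUBIC)
cv2.imwrite("pics/dock1.png",a[...,::-1]);cv2.imwrite("pics/dock1s.png",b[...,::-1])
# base plate circle: depth mask of plate height
K=c["mtx"];T=c["extrinsics"];v,u=np.mgrid[0:400,0:640];z=c["range_z"]
P=np.stack([(u-K[0,2])/K[0,0]*z,(v-K[1,2])/K[1,1]*z,z],-1)@T[:3,:3].T+T[:3,3]
for lo,hi in((.058,.074),(.074,.11)):
    m=(P[...,2]>lo)&(P[...,2]<hi)&(abs(P[...,0]-.545)<.16)&(abs(P[...,1]+.09)<.16)
    n,l,s,ce=cv2.connectedComponentsWithStats(m.astype(np.uint8))
    for i in range(1,n):
        if s[i,4]>3: q=P[l==i]; print(lo,s[i,4],q.mean(0).round(3),np.round(ce[i]), cv2.minAreaRect((q[:,:2]*1000).astype(np.float32)))
g=cv2.cvtColor(c["pixels"],cv2.COLOR_RGB2HSV)
m=((P[...,2]>.006)&(P[...,2]<.018)&(g[...,1]<60)&(np.hypot(P[...,0]-.545,P[...,1]+.09)<.18))
q=(P[m][:,:2]*1000).astype(np.float32);print("plate",cv2.minEnclosingCircle(q),len(q))
E
```

```text
0.058 3142 [ 0.558 -0.087  0.064] [324. 185.] ((565.1409912109375, -88.09107971191406), (215.30953979492188, 114.77372741699219), 69.54612731933594)
0.058 5 [ 0.466 -0.06   0.067] [313. 221.] ((465.412353515625, -59.36800003051758), (2.1027801036834717, 11.082021713256836), 57.827857971191406)
0.074 69 [ 0.64  -0.034  0.092] [302. 152.] ((641.2310791015625, -33.99464416503906), (31.174074172973633, 9.894206047058105), 69.4627456665039)
0.074 68 [ 0.622 -0.083  0.093] [321. 158.] ((623.074462890625, -82.79042053222656), (31.251920700073242, 10.04083251953125), 69.94705200195312)
0.074 69 [ 0.604 -0.131  0.093] [340. 165.] ((604.9393920898438, -130.94589233398438), (31.919002532958984, 10.039131164550781), 68.74726867675781)
0.074 67 [ 0.586 -0.179  0.093] [360. 171.] ((586.8109130859375, -179.32940673828125), (31.309125900268555, 10.34160327911377), 70.48348236083984)
0.074 43 [ 0.469 -0.053  0.098] [310. 219.] ((468.6247863769531, -52.99482727050781), (15.021632194519043, 16.10772132873535), 88.13558197021484)
plate ((548.7659301757812, -83.22554779052734), 148.3451690673828) 4605
```

View pics/dock1.png

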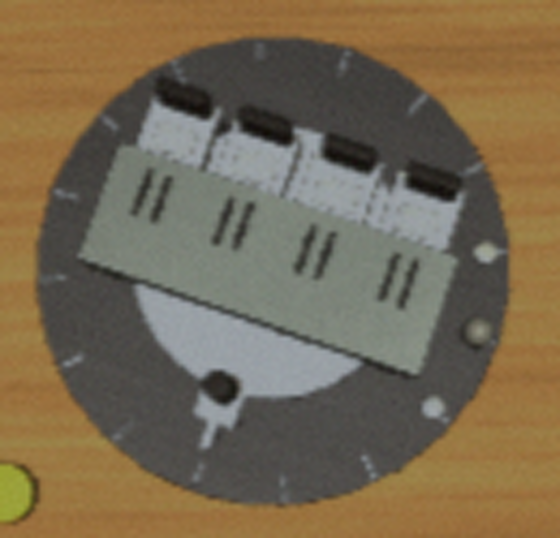

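View pics/dock1s.png

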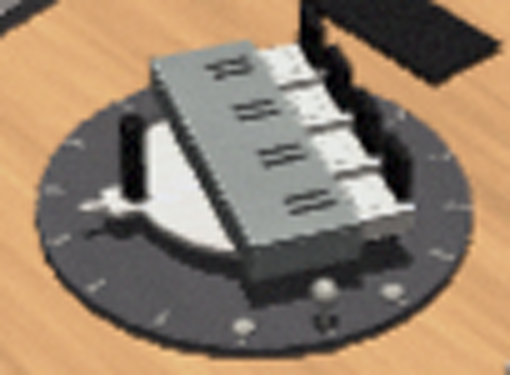

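Crop: four tabs are present, at crop (185,95), (265,125), (350,152) and (433,182). The ball-headed flag is the middle of the three fittings, at (478,332), with flat plugs at (485,252) and (432,407). That puts it 4 clicks (90°) counter-clockwise of the pointer, and C≈(.548,-.083) with dock yaw -20.2° predicts the same place. The side crop confirms it: the ball with a shadow is the middle one at (323,290). The red and brown slabs are the look-alikes, not in the bays.

```bash
cat >> h.py <<'E'
def to(x,y,z,psi_deg,s=None):
    s=s or telemetry.sense(); p=s["ee_pos"]; a=s["tool_rot"][2]
    w=R.from_euler("xyz",s["tool_rot"]).as_matrix().T@(np.array([x,y,z])-p)
    t=-(np.radians(psi_deg)-a); t=(t+np.pi)%(2*np.pi)-np.pi
    print("ROW",np.round(w,4).tolist(),"turn",round(t,3),"dist",round(np.linalg.norm(w),3))
def scene(c):
    K=c["mtx"];T=c["extrinsics"];v,u=np.mgrid[0:400,0:640];z=c["range_z"]
    return np.stack([(u-K[0,2])/K[0,0]*z,(v-K[1,2])/K[1,1]*z,z],-1)@T[:3,:3].T+T[:3,3]
def tray(n="top"):
    c=capture(n);P=scene(c);r=trace("tray",n)
    if not r: print("no tray");return
    m=r[0]["mask"]&(c["range_z"]>0);q=P[m];q=q[(q[:,2]>-.01)&(q[:,2]<.03)]
    print("tray",n,round(r[0]["score"],2),cv2.minAreaRect((q[:,:2]*1000).astype(np.float32)),"mean",q.mean(0).round(3))
def dock():
    """dock yaw from roof + tabs seen by top camera"""
    c=capture("top");P=scene(c)
    m=(P[...,2]>.058)&(P[...,2]<.072)&(abs(P[...,0]-.548)<.15)&(abs(P[...,1]+.083)<.15)
    print("roof",cv2.minAreaRect((P[m][:,:2]*1000).astype(np.float32)))
    m=(P[...,2]>.078)&(P[...,2]<.11)&(abs(P[...,0]-.548)<.16)&(abs(P[...,1]+.083)<.16)
    n,l,s,ce=cv2.connectedComponentsWithStats(m.astype(np.uint8))
    for i in range(1,n):
        if s[i,4]>15: q=P[l==i];r=cv2.minAreaRect((q[:,:2]*1000).astype(np.float32)); print(s[i,4],np.round(r[0],1),np.round(r[1],1),round(r[2],1),"z",q[:,2].max().round(3))
E
python3 - <<'E'
from h import *
tray();tray("side");to(.45,.30,.24,110)
E
```

```text
tray top 0.71 ((490.84405517578125, 277.1835021972656), (242.27403259277344, 169.38949584960938), 9.112432479858398) mean [0.489 0.274 0.006]
tray side 0.62 ((489.576904296875, 267.5850524902344), (243.5054931640625, 166.53524780273438), 10.067811965942383) mean [0.488 0.269 0.006]
ROW [-0.3541, -0.2413, -0.0004] turn 0.953 dist 0.429
```

```bash
python3 -m creep '[[-0.354,-0.241,0,0.953,0.05],[-0.354,-0.241,0,0.953,0.05],[-0.354,-0.241,0,0.953,0.05],[-0.354,-0.241,0,0.953,0.05],[-0.354,-0.241,0,0.953,0.05],[-0.354,-0.241,0,0.953,0.05],[-0.354,-0.241,0,0.953,0.05]]'; python3 -c "
from h import *
st();to(.468,-.054,.16,-20.2)"
```

```text
time_s: 2.58
ee_pos: [0.4515, 0.2981, 0.24]
tool_rot: [3.14, -0.0, 1.918]
wrist_force: [0.2, 0.5, 0.6]
width: 0.576
grasp_force: 0.0
t 2.58 p [0.4515 0.2981 0.24  ] rpy [ 3.14  -0.     1.918] F [0.2 0.5 0.6] w 0.576 g 0.0
ROW [-0.3367, -0.1044, 0.0798] turn 2.271 dist 0.361
```

```bash
python3 -m creep '[[-0.337,-0.104,0.05,2.271,0.05],[-0.337,-0.104,0.05,2.271,0.05],[-0.337,-0.104,0.05,2.271,0.05],[-0.337,-0.104,0.08,2.271,0.05],[-0.337,-0.104,0.08,2.271,0.05],[-0.337,-0.104,0.08,2.271,0.05],[-0.337,-0.104,0.08,2.271,0.05],[-0.337,-0.104,0.08,2.271,0.05],[-0.337,-0.104,0.08,2.271,0.05],[-0.337,-0.104,0.08,2.271,0.05]]' >/dev/null; python3 -c "
from h import *
st();to(.468,-.054,.16,-20.2)
c=capture('wrist');save(c,'w1.png');print(c['mtx'],c['extrinsics'],[(d['score'],d['xy']) for d in spot_point('post','wrist')])"
```

```text
t 3.83 p [ 0.4675 -0.052   0.1597] rpy [-3.141 -0.     0.038] F [ 0.1 -0.1  0.5] w 0.573 g 0.0
ROW [0.0004, 0.0021, -0.0003] turn 0.391 dist 0.002
[[309.70691629   0.         318.21964821]
 [  0.         309.70691629 200.06384965]
 [  0.           0.           1.        ]] [[ 3.80800242e-02 -9.59659334e-01 -2.78574718e-01  5.43717117e-01]
 [-9.99274482e-01 -3.63893982e-02 -1.12392496e-02 -5.01860044e-02]
 [ 6.48684443e-04  2.78800598e-01 -9.60348794e-01  3.04530680e-01]
 [ 0.00000000e+00  0.00000000e+00  0.00000000e+00  1.00000000e+00]] [(0.78, [320.4, 211.3])]
```

```bash
python3 -m creep '[[0.001,0.002,0,0.196,0.05],[0.001,0.002,0,0.391,0.05],[0.001,0.002,0,0.391,0.05],[0.001,0.002,0.03,0.391,0.05],[0.001,0.002,0.06,0.391,0.05],[0.001,0.002,0.081,0.391,0.05],[0.001,0.002,0.081,0.391,0.05],[0.001,0.002,0.081,0.391,0.015],[0.001,0.002,0.081,0.391,0.015],[0.001,0.002,0.081,0.391,0.015]]' 20; python3 -m creep '[[0,0,0,0,0.015],[0,0,0,0,0.015]]'
```

```text
time_s: 5.18
ee_pos: [0.4692, -0.0538, 0.0793]
tool_rot: [-3.141, -0.001, -0.346]
wrist_force: [-0.9, -0.4, 0.3]
width: 0.315
grasp_force: 0.0
time_s: 5.42
ee_pos: [0.469, -0.0532, 0.0789]
tool_rot: [-3.14, -0.001, -0.346]
wrist_force: [0.1, 1.9, 1.6]
width: 0.202
grasp_force: 20.0
```

```bash
python3 -m creep '[[0.0003,0.0067,0,-0.079,0.015],[0.001,0.0133,0,-0.157,0.015],[0.0023,0.0198,0,-0.236,0.015],[0.0042,0.0263,0,-0.314,0.015],[0.0065,0.0325,0,-0.393,0.015],[0.0093,0.0386,0,-0.471,0.015],[0.0125,0.0444,0,-0.55,0.015],[0.0162,0.05,0,-0.628,0.015],[0.0204,0.0552,0,-0.707,0.015],[0.0249,0.0601,0,-0.785,0.015]]' 20; python3 -c "
from h import *
s=st();p=s['ee_pos'];print(np.degrees(np.arctan2(p[1]+.083,p[0]-.548)),np.hypot(p[1]+.083,p[0]-.548))"
```

```text
time_s: 6.68
ee_pos: [0.4713, -0.1176, 0.0789]
tool_rot: [-3.139, 0.0, 0.443]
wrist_force: [-1.4, 2.5, 5.2]
width: 0.198
grasp_force: 20.0
t 6.67 p [ 0.4713 -0.1176  0.0789] rpy [-3.139  0.     0.443] F [-1.4  2.5  5.2] w 0.198 g 20.0
-155.72381125628485 0.08411403365975957
```

```bash
python3 -m creep '[[0.0003,0.0067,0,-0.079,0.015],[0.001,0.0133,0,-0.157,0.015],[0.0023,0.0198,0,-0.236,0.015],[0.0042,0.0263,0,-0.314,0.015],[0.0065,0.0325,0,-0.393,0.015],[0.0093,0.0386,0,-0.471,0.015],[0.0125,0.0444,0,-0.55,0.015],[0.0162,0.05,0,-0.628,0.015],[0.0204,0.0552,0,-0.707,0.015],[0.0249,0.0601,0,-0.785,0.015]]' 20; python3 -m creep '[[0.0002,0.0006,0,0,0.015],[0.0002,0.0006,0,0,0.05],[0.0002,0.0006,0,0,0.05],[0.0002,0.0006,0,0,0.05],[0.0002,0.0006,-0.04,0,0.05],[0.0002,0.0006,-0.08,0,0.05],[0.0002,0.0006,-0.08,0,0.05]]'; python3 -c "
from h import *
s=st();dock();c=capture('top');save(c,'t2.png',(250,120,150,140),4)
for t,z in(('pointer',.033),('flag_head',.037),('post',.08)): print(t,[(round(d['score'],2),world(c,*d['xy'],z=z).round(3)) for d in spot_point(t,'top')])"
```

```text
time_s: 7.92
ee_pos: [0.5184, -0.1628, 0.0789]
tool_rot: [-3.138, 0.0, 1.227]
wrist_force: [-4.2, 0.8, 7.4]
width: 0.201
grasp_force: 20.0
time_s: 8.8
ee_pos: [0.5226, -0.1633, 0.1619]
tool_rot: [3.135, -0.002, 1.224]
wrist_force: [0.6, 0.9, 0.1]
width: 0.573
grasp_force: 0.0
t 8.8 p [ 0.5226 -0.1633  0.1619] rpy [ 3.135e+00 -2.000e-03  1.224e+00] F [0.6 0.9 0.1] w 0.573 g 0.0
roof ((558.7455444335938, -53.517799377441406), (89.5772705078125, 214.0077667236328), 70.10867309570312)
62 [645.6 -44.2] [10.2 31.2] 67.7 z 0.101
65 [597.5 -26. ] [10.7 31.8] 68.0 z 0.101
61 [548.1  -7.7] [ 9.9 30.3] 70.9 z 0.1
63 [500.   10.4] [ 9.8 31.1] 70.9 z 0.101
pointer []
flag_head []
post []
```

View pics/t2.png

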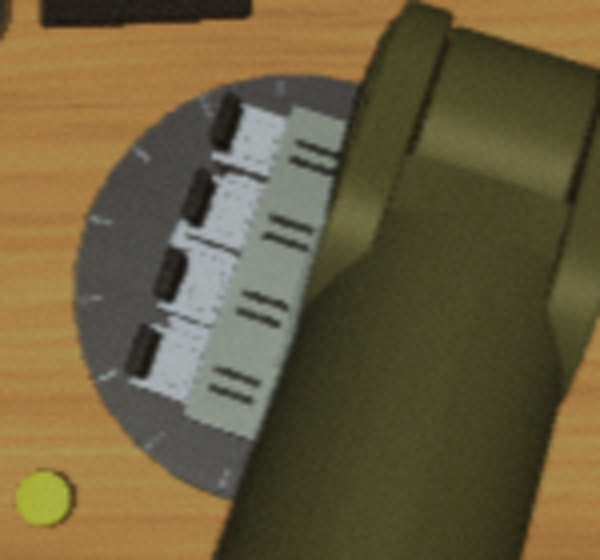

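The dock rests at 90.0° turned: tabs at crop (225,122), (200,197), (170,275), (140,350), row angle -20.56°. The pointer is hidden by the arm and will be checked once the arm is clear. I'll go to the first tab (.500,.010).

```bash
python3 -c "
from h import *
to(.500,.0104,.14,159.45)"
```

```text
ROW [0.1559, -0.077, 0.0173] turn -1.559 dist 0.175
```

```bash
python3 -m creep '[[0.05,-0.025,0,-0.18,0.045],[0.1,-0.05,0,-0.36,0.045],[0.156,-0.077,0,-0.54,0.045],[0.156,-0.077,0.01,-0.72,0.045],[0.156,-0.077,0.017,-0.9,0.045],[0.156,-0.077,0.017,-1.08,0.045],[0.156,-0.077,0.017,-1.26,0.045],[0.156,-0.077,0.017,-1.44,0.045],[0.156,-0.077,0.017,-1.559,0.045],[0.156,-0.077,0.017,-1.559,0.045]]'>/dev/null;  python3 -c "
from h import *
st();to(.500,.0104,.14,159.45)
c=capture('wrist');save(c,'w2.png')
c2=capture('top')
for t,z in(('pointer',.033),('flag_head',.037),('post',.08)): print(t,[(round(d['score'],2),world(c2,*d['xy'],z=z).round(3)) for d in spot_point(t,'top')])
d=capture('side')
for t,z in(('pointer',.033),('flag_head',.037)): print(t,[(round(d_['score'],2),np.round(d_['xy']),world(d,*d_['xy'],z=z).round(3)) for d_ in spot_point(t,'side')])
save(d,'s2.png',(270,165,102,75),5)
"
```

```text
t 10.3 p [0.5003 0.0101 0.1405] rpy [-3.141e+00 -2.000e-03  2.781e+00] F [ 0.7 -0.5  0.3] w 0.522 g 0.0
ROW [0.0003, 0.0002, 0.0005] turn -0.002 dist 0.001
pointer [(0.86, array([ 0.502, -0.199,  0.033])), (0.38, array([ 0.587, -0.066,  0.033]))]
flag_head [(0.6, array([ 0.509, -0.213,  0.037]))]
post [(0.83, array([ 0.52 , -0.157,  0.08 ]))]
pointer [(0.95, array([331., 222.]), array([ 0.503, -0.195,  0.033]))]
flag_head [(0.44, array([338., 223.]), array([ 0.513, -0.218,  0.037]))]
```

View pics/w2.png

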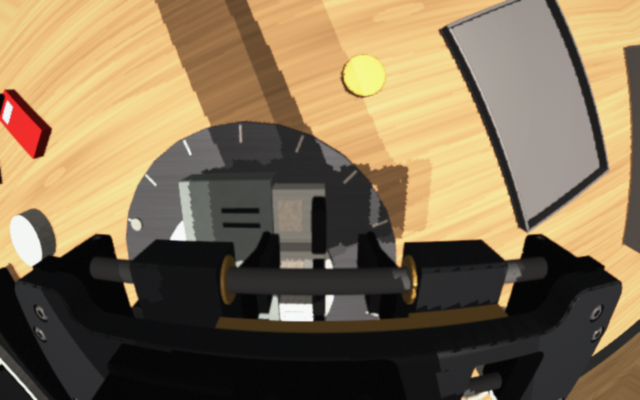

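View pics/s2.png

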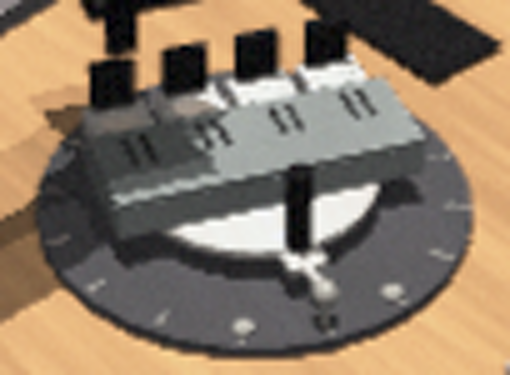

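The side crop shows the pointer tip meeting the ball flag at (322,290). The wrist view has the first tab, at (320,225), centred between the fingers. I'll lower, grip and draw it out.

```bash
python3 -m creep '[[0,0,0.03,0,0.045],[0,0,0.053,0,0.045],[0,0,0.053,0,0.045],[0,0,0.053,0,0.005],[0,0,0.053,0,0.005],[0,0,0.053,0,0.005],[0,0,0.053,0,0.005],[0,0,0.053,0,0.005]]' 40; python3 -m creep '[[0,0.006,0,0,0.005],[0,0.016,0,0,0.005],[0,0.028,0,0,0.005]]' 40
```

```text
time_s: 11.7
ee_pos: [0.5012, 0.0102, 0.0889]
tool_rot: [3.141, 0.001, 2.783]
wrist_force: [0.1, 0.0, 2.4]
width: 0.109
grasp_force: 40.0
time_s: 12.08
ee_pos: [0.511, 0.0369, 0.0886]
tool_rot: [-3.141, 0.0, 2.783]
wrist_force: [-1.0, -2.7, 1.7]
width: 0.11
grasp_force: 40.0
```

```bash
python3 -m creep '[[0,0.013,0,0,0.005],[0,0.026,0,0,0.005],[0,0.039,0,0,0.005],[0,0.052,0,0,0.005],[0,0.065,0,0,0.005],[0,0.078,0,0,0.005],[0,0.09,0,0,0.005],[0,0.09,0,0,0.005]]' 40;python3 -m creep '[[0,0,-0.015,0,0.005],[0,0,-0.03,0,0.005],[0,0,-0.03,0,0.005]]' ; python3 -c "
from h import *
tray();dock()"
```

```text
time_s: 13.08
ee_pos: [0.5426, 0.122, 0.0885]
tool_rot: [3.141, -0.0, 2.785]
wrist_force: [-0.8, -0.6, -2.0]
width: 0.108
grasp_force: 40.0
time_s: 13.45
ee_pos: [0.5439, 0.1206, 0.121]
tool_rot: [3.139, 0.003, 2.782]
wrist_force: [0.7, 0.2, -1.5]
width: 0.111
grasp_force: 40.0
tray top 0.92 ((460.45477294921875, 217.91477966308594), (160.56271362304688, 63.81538391113281), 7.655086994171143) mean [0.453 0.214 0.006]
roof ((546.6126708984375, -86.38438415527344), (166.59405517578125, 218.2176055908203), 65.35193634033203)
64 [646.  -44.4] [10.5 31.3] 68.1 z 0.1
65 [597.5 -25.9] [10.1 31.4] 71.0 z 0.1
60 [548.7  -7.7] [ 9.8 31.5] 70.0 z 0.099
239 [511.   38.8] [35.1 42. ] 70.2 z 0.094
47 [ 518.2 -161.3] [15.9 16.6] 1.2 z 0.102
```

```bash
cat >> h.py <<'E'
def slot(i,z,tx=.489,ty=.272,yaw=9.5):
    a=np.radians(yaw);ex=np.array([np.cos(a),np.sin(a)]);ey=np.array([-ex[1],ex[0]])
    p=np.array([tx,ty])+(-.0825+.055*i)*ex+.05*ey; print("slot",p.round(4)); to(p[0],p[1],z,180+yaw)
E
python3 -c "
from h import *
tray('side');slot(0,.13)"
```

```text
tray side 0.95 ((487.6280517578125, 281.12384033203125), (242.09463500976562, 193.38316345214844), 8.527974128723145) mean [0.484 0.272 0.006]
slot [0.3994 0.3077]
ROW [0.1992, 0.1252, -0.0118] turn -0.525 dist 0.236
```

```bash
python3 -m creep '[[0.03,0.02,-0.012,-0.08,0.005],[0.07,0.044,-0.012,-0.18,0.005],[0.11,0.07,-0.012,-0.29,0.005],[0.15,0.095,-0.012,-0.4,0.005],[0.185,0.116,-0.012,-0.48,0.005],[0.199,0.125,-0.012,-0.525,0.005],[0.199,0.125,-0.012,-0.525,0.005],[0.199,0.125,-0.012,-0.525,0.005]]' 40; python3 -c "
from h import *
slot(0,.13);c=capture('wrist');save(c,'w3.png');tray()"
```

```text
time_s: 14.7
ee_pos: [0.4012, 0.3059, 0.1304]
tool_rot: [-3.141, 0.0, -2.979]
wrist_force: [1.0, 0.0, -0.9]
width: 0.11
grasp_force: 40.0
slot [0.3994 0.3077]
ROW [0.0016, 0.0021, 0.0004] turn -0.003 dist 0.003
tray top 0.84 ((489.3966064453125, 270.5801696777344), (233.54232788085938, 158.35052490234375), 9.281454086303711) mean [0.509 0.268 0.006]
```

View pics/w3.png

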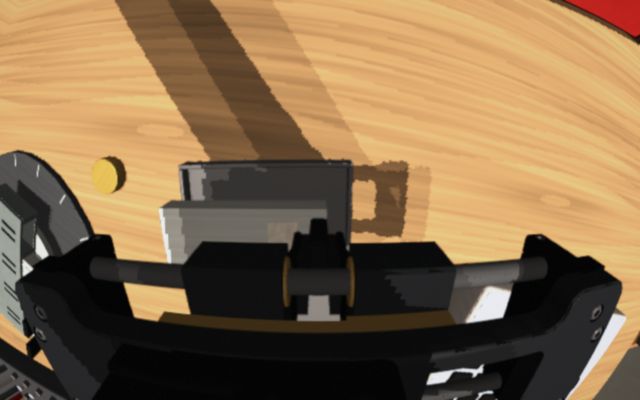

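The wrist view shows the caddy level at (245,225), parallel over the tray (near wall at row 165), inside its ends. I'll lower it and release.

```bash
python3 -m creep '[[0.002,0.001,0.025,0,0.005],[0.002,0.001,0.05,0,0.005],[0.002,0.001,0.065,0,0.005],[0.002,0.001,0.072,0,0.005],[0.002,0.001,0.076,0,0.005],[0.002,0.001,0.077,0,0.005],[0.002,0.001,0.077,0,0.005]]' 40;python3 -m creep '[[0,0,0.0005,0,0.005],[0,0,0.0005,0,0.04],[0,0,0.0005,0,0.04],[0,0,0.0005,0,0.04],[0,0,-0.04,0,0.04],[0,0,-0.08,0,0.04],[0,0,-0.09,0,0.04],[0,0,-0.09,0,0.04]]' ; python3 -c "
from h import *
tray('side');to(.5484,-.0077,.14,159.45)"
```

```text
time_s: 15.72
ee_pos: [0.3981, 0.3085, 0.0541]
tool_rot: [3.141, 0.001, -2.975]
wrist_force: [-0.2, 0.2, -1.7]
width: 0.111
grasp_force: 40.0
time_s: 16.73
ee_pos: [0.3979, 0.3084, 0.1439]
tool_rot: [3.141, 0.001, -2.975]
wrist_force: [0.5, 0.2, -0.1]
width: 0.462
grasp_force: 0.0
tray side 0.84 ((498.384765625, 278.7474365234375), (263.8045654296875, 188.28659057617188), 10.476923942565918) mean [0.505 0.267 0.007]
ROW [-0.0971, -0.336, 0.0024] turn 0.525 dist 0.35
```

```bash
python3 -m creep '[[-0.0971,-0.336,0,0.525,0.045],[-0.0971,-0.336,0,0.525,0.045],[-0.0971,-0.336,0,0.525,0.045],[-0.0971,-0.336,0,0.525,0.045],[-0.0971,-0.336,0,0.525,0.045],[-0.0971,-0.336,0,0.525,0.045],[-0.0971,-0.336,0.0024,0.525,0.045],[-0.0971,-0.336,0.0024,0.525,0.045]]' 40; python3 -c "
from h import *
to(.5484,-.0077,.087,159.45);tray();c=capture('top');save(c,'t3.png',(140,130,250,150),3)"
```

```text
time_s: 17.82
ee_pos: [0.5479, -0.0061, 0.1395]
tool_rot: [-3.141, -0.003, 2.783]
wrist_force: [-0.6, 0.1, -0.5]
width: 0.515
grasp_force: 0.0
ROW [-0.0012, -0.0013, 0.0525] turn 0.001 dist 0.053
tray top 0.95 ((489.50250244140625, 283.7113952636719), (243.74395751953125, 156.1789093017578), 1.8103023767471313) mean [0.515 0.29  0.005]
```

View pics/t3.png

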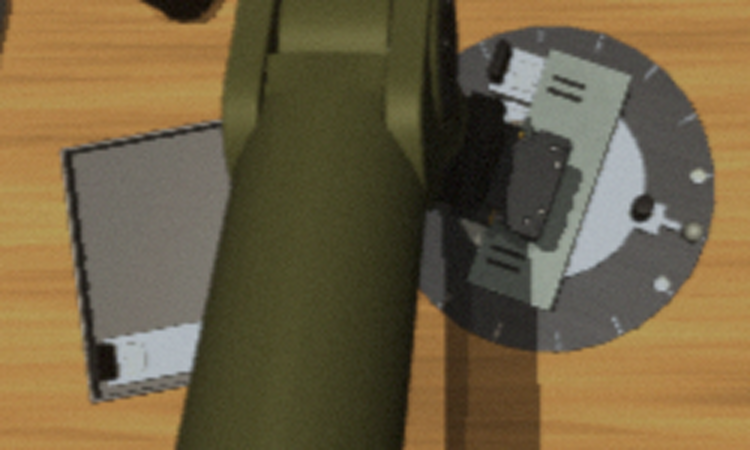

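Top crop: caddy 1 lies flat in the tray at (150,360), tab at the wall end. The pointer is at the flag (690,230). Next is caddy 2.

```bash
python3 -m creep '[[-0.001,-0.001,0.03,0,0.045],[-0.001,-0.001,0.053,0,0.045],[-0.001,-0.001,0.053,0,0.045],[-0.001,-0.001,0.053,0,0.005],[-0.001,-0.001,0.053,0,0.005],[-0.001,-0.001,0.053,0,0.005],[-0.001,-0.001,0.053,0,0.005],[-0.001,-0.001,0.053,0,0.005]]' 40; python3 -m creep '[[0,0.006,0,0,0.005],[0,0.016,0,0,0.005],[0,0.028,0,0,0.005]]' 40
```

```text
time_s: 18.98
ee_pos: [0.5499, -0.0083, 0.0884]
tool_rot: [3.141, 0.0, 2.783]
wrist_force: [-0.6, 0.5, 0.9]
width: 0.113
grasp_force: 40.0
time_s: 19.35
ee_pos: [0.5598, 0.0183, 0.0882]
tool_rot: [-3.141, 0.0, 2.783]
wrist_force: [-1.1, -2.3, 1.2]
width: 0.11
grasp_force: 40.0
```

```bash
python3 -m creep '[[0,0.013,0,0,0.005],[0,0.026,0,0,0.005],[0,0.039,0,0,0.005],[0,0.052,0,0,0.005],[0,0.065,0,0,0.005],[0,0.078,0,0,0.005],[0,0.09,0,0,0.005],[0,0.09,0,0,0.005]]' 40;python3 -m creep '[[0,0,-0.015,0,0.005],[0,0,-0.04,0,0.005],[0,0,-0.042,0,0.005]]' ; python3 -c "
from h import *
slot(1,.13,.489,.271,9.3);tray('side')"
```

```text
time_s: 20.35
ee_pos: [0.5913, 0.1037, 0.0881]
tool_rot: [3.141, -0.0, 2.785]
wrist_force: [-0.8, -0.1, -1.8]
width: 0.112
grasp_force: 40.0
time_s: 20.72
ee_pos: [0.593, 0.1015, 0.1332]
tool_rot: [3.139, 0.004, 2.782]
wrist_force: [-0.2, -0.1, -1.6]
width: 0.112
grasp_force: 40.0
slot [0.4538 0.3159]
ROW [0.2058, 0.1516, 0.0027] turn -0.522 dist 0.256
tray side 0.78 ((489.72418212890625, 266.0276184082031), (240.17286682128906, 165.72906494140625), 8.792439460754395) mean [0.506 0.27  0.007]
```

```bash
python3 -m creep '[[0.03,0.022,0,-0.08,0.005],[0.07,0.052,0,-0.18,0.005],[0.11,0.081,0,-0.29,0.005],[0.15,0.11,0,-0.4,0.005],[0.185,0.136,0.003,-0.48,0.005],[0.206,0.152,0.003,-0.522,0.005],[0.206,0.152,0.003,-0.522,0.005],[0.206,0.152,0.003,-0.522,0.005]]' 40; python3 -c "
from h import *
slot(1,.0535,.489,.271,9.3);tray();tray('side');c=capture('wrist');save(c,'w4.png')"
```

```text
time_s: 21.82
ee_pos: [0.4528, 0.315, 0.127]
tool_rot: [-3.14, 0.0, -2.981]
wrist_force: [0.3, -0.7, -1.7]
width: 0.11
grasp_force: 40.0
slot [0.4538 0.3159]
ROW [-0.0011, 0.0009, 0.0735] turn -0.002 dist 0.073
tray top 0.95 ((491.6338195800781, 276.0851745605469), (241.9033203125, 168.8063507080078), 10.097639083862305) mean [0.514 0.264 0.006]
tray side 0.66 ((488.99151611328125, 265.6051330566406), (241.80262756347656, 165.9582977294922), 10.17284870147705) mean [0.508 0.26  0.007]
```

View pics/w4.png

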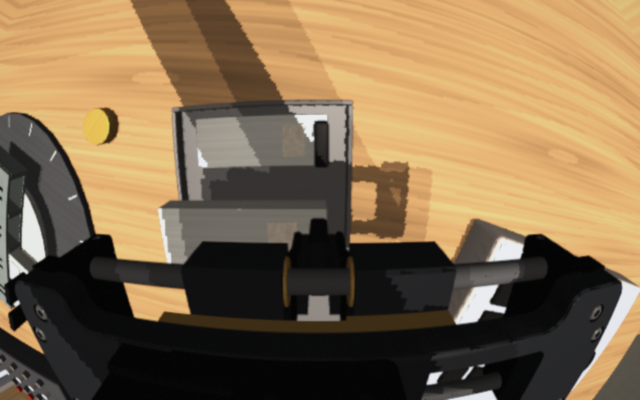

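Caddy 1 lies flat at (265,140). Caddy 2 is held level and parallel at (240,225). I'll lower it.

```bash
python3 -m creep '[[-0.001,0.001,0.025,0,0.005],[-0.001,0.001,0.05,0,0.005],[-0.001,0.001,0.063,0,0.005],[-0.001,0.001,0.07,0,0.005],[-0.001,0.001,0.073,0,0.005],[-0.001,0.001,0.0737,0,0.005],[-0.001,0.001,0.0737,0,0.005]]' 40;python3 -m creep '[[0,0,0.0005,0,0.005],[0,0,0.0005,0,0.04],[0,0,0.0005,0,0.04],[0,0,0.0005,0,0.04],[0,0,-0.04,0,0.04],[0,0,-0.08,0,0.04],[0,0,-0.09,0,0.04],[0,0,-0.09,0,0.04]]' ; python3 -c "
from h import *
to(.5972,-.026,.14,159.45)"
```

```text
time_s: 22.95
ee_pos: [0.4528, 0.3182, 0.0541]
tool_rot: [3.141, 0.001, -2.978]
wrist_force: [-0.5, 0.9, -0.7]
width: 0.112
grasp_force: 40.0
time_s: 23.95
ee_pos: [0.4527, 0.3181, 0.1439]
tool_rot: [3.141, 0.001, -2.978]
wrist_force: [-0.3, 0.6, -0.8]
width: 0.458
grasp_force: 0.0
ROW [-0.0867, -0.363, 0.0037] turn 0.522 dist 0.373
```

```bash
python3 -m creep '[[-0.0867,-0.363,0,0.522,0.045],[-0.0867,-0.363,0,0.522,0.045],[-0.0867,-0.363,0,0.522,0.045],[-0.0867,-0.363,0,0.522,0.045],[-0.0867,-0.363,0,0.522,0.045],[-0.0867,-0.363,0,0.522,0.045],[-0.0867,-0.363,0.004,0.522,0.045],[-0.0867,-0.363,0.004,0.522,0.045],[-0.0867,-0.363,0.004,0.522,0.045]]' 40; python3 -c "
from h import *
to(.5972,-.026,.087,159.45);tray();tray('side');dock()"
```

```text
time_s: 25.08
ee_pos: [0.5962, -0.0239, 0.1385]
tool_rot: [3.141, -0.002, 2.786]
wrist_force: [0.1, -0.0, 0.5]
width: 0.514
grasp_force: 0.0
ROW [-0.0017, -0.0016, 0.0515] turn 0.003 dist 0.052
tray top 0.76 ((492.66644287109375, 272.70379638671875), (239.4287567138672, 155.3851776123047), 8.074323654174805) mean [0.533 0.287 0.005]
tray side 0.94 ((499.2841796875, 281.082275390625), (266.56719970703125, 191.2198944091797), 9.411824226379395) mean [0.516 0.263 0.007]
roof ((548.0256958007812, -90.68098449707031), (151.98873901367188, 225.75640869140625), 88.67623901367188)
47 [ 518.5 -161.3] [16.4 15.9] 82.9 z 0.102
```

```bash
python3 -m creep '[[-0.001,-0.001,0.03,0,0.045],[-0.001,-0.001,0.052,0,0.045],[-0.001,-0.001,0.052,0,0.045],[-0.001,-0.001,0.052,0,0.005],[-0.001,-0.001,0.052,0,0.005],[-0.001,-0.001,0.052,0,0.005],[-0.001,-0.001,0.052,0,0.005],[-0.001,-0.001,0.052,0,0.005]]' 40; python3 -m creep '[[0,0.006,0,0,0.005],[0,0.016,0,0,0.005],[0,0.028,0,0,0.005]]' 40
```

```text
time_s: 26.32
ee_pos: [0.5981, -0.0267, 0.0879]
tool_rot: [3.14, 0.001, 2.783]
wrist_force: [0.5, 1.7, 0.6]
width: 0.114
grasp_force: 40.0
time_s: 26.7
ee_pos: [0.6076, -0.0011, 0.0875]
tool_rot: [-3.141, 0.0, 2.782]
wrist_force: [-0.3, -3.0, 1.5]
width: 0.111
grasp_force: 40.0
```

```bash
python3 -m creep '[[0,0.013,0,0,0.005],[0,0.026,0,0,0.005],[0,0.039,0,0,0.005],[0,0.052,0,0,0.005],[0,0.065,0,0,0.005],[0,0.078,0,0,0.005],[0,0.09,0,0,0.005],[0,0.09,0,0,0.005]]' 40;python3 -m creep '[[0,0,-0.015,0,0.005],[0,0,-0.04,0,0.005],[0,0,-0.042,0,0.005]]' ; python3 -c "
from h import *
slot(2,.13,.489,.271,9.3);tray('side')"
```

```text
time_s: 27.7
ee_pos: [0.6392, 0.0848, 0.0873]
tool_rot: [3.141, -0.0, 2.785]
wrist_force: [-0.0, -0.8, -1.5]
width: 0.111
grasp_force: 40.0
time_s: 28.08
ee_pos: [0.6409, 0.0822, 0.1327]
tool_rot: [3.139, 0.005, 2.781]
wrist_force: [0.6, -0.1, -2.2]
width: 0.11
grasp_force: 40.0
slot [0.5081 0.3248]
ROW [0.2098, 0.1802, 0.0022] turn -0.522 dist 0.277
tray side 0.62 ((488.88812255859375, 265.2457275390625), (241.9987030029297, 165.13531494140625), 9.572860717773438) mean [0.518 0.261 0.007]
```

```bash
python3 -m creep '[[0.03,0.026,0,-0.08,0.005],[0.07,0.06,0,-0.18,0.005],[0.11,0.094,0,-0.29,0.005],[0.15,0.129,0,-0.4,0.005],[0.185,0.159,0.002,-0.48,0.005],[0.21,0.18,0.002,-0.522,0.005],[0.21,0.18,0.002,-0.522,0.005],[0.21,0.18,0.002,-0.522,0.005]]' 40; python3 -c "
from h import *
slot(2,.053,.489,.271,9.3);tray();tray('side');c=capture('wrist');save(c,'w5.png')"
```

```text
time_s: 29.18
ee_pos: [0.5064, 0.3237, 0.1271]
tool_rot: [-3.14, -0.0, -2.98]
wrist_force: [0.1, -0.7, -1.1]
width: 0.116
grasp_force: 40.0
slot [0.5081 0.3248]
ROW [-0.0018, 0.0009, 0.0741] turn -0.001 dist 0.074
tray top 0.95 ((492.2112121582031, 275.8468017578125), (242.2109375, 166.75030517578125), 8.879319190979004) mean [0.502 0.253 0.007]
tray side 0.68 ((488.7237243652344, 265.9788513183594), (239.50277709960938, 168.529541015625), 10.361825942993164) mean [0.511 0.255 0.007]
```

View pics/w5.png

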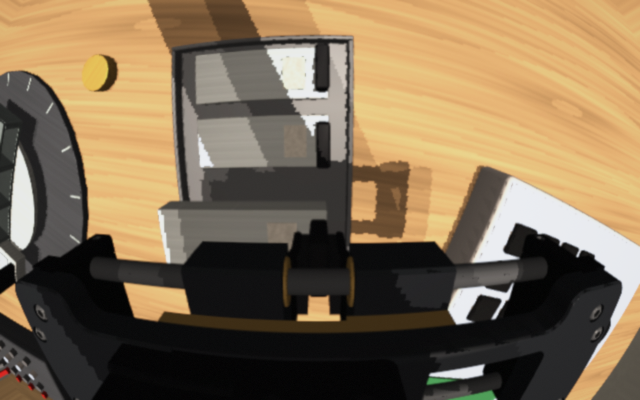

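Caddies 1 and 2 lie side by side at (262,75) and (262,140). Caddy 3 is held level at (240,225), so I'll lower it.

```bash
python3 -m creep '[[-0.002,0.001,0.025,0,0.005],[-0.002,0.001,0.05,0,0.005],[-0.002,0.001,0.063,0,0.005],[-0.002,0.001,0.07,0,0.005],[-0.002,0.001,0.0735,0,0.005],[-0.002,0.001,0.0743,0,0.005],[-0.002,0.001,0.0743,0,0.005]]' 40;python3 -m creep '[[0,0,0.0005,0,0.005],[0,0,0.0005,0,0.04],[0,0,0.0005,0,0.04],[0,0,0.0005,0,0.04],[0,0,-0.04,0,0.04],[0,0,-0.08,0,0.04],[0,0,-0.09,0,0.04],[0,0,-0.09,0,0.04]]' ; python3 -c "
from h import *
to(.6456,-.0443,.14,159.45)"
```

```text
time_s: 30.3
ee_pos: [0.5078, 0.3269, 0.0538]
tool_rot: [3.141, 0.001, -2.978]
wrist_force: [0.1, 0.6, -1.4]
width: 0.115
grasp_force: 40.0
time_s: 31.3
ee_pos: [0.5076, 0.3268, 0.1436]
tool_rot: [3.141, 0.001, -2.978]
wrist_force: [-0.4, 0.0, -1.4]
width: 0.459
grasp_force: 0.0
ROW [-0.0758, -0.3886, 0.0034] turn 0.522 dist 0.396
```

```bash
python3 -m creep '[[-0.076,-0.389,0,0.522,0.045],[-0.076,-0.389,0,0.522,0.045],[-0.076,-0.389,0,0.522,0.045],[-0.076,-0.389,0,0.522,0.045],[-0.076,-0.389,0,0.522,0.045],[-0.076,-0.389,0,0.522,0.045],[-0.076,-0.389,0.004,0.522,0.045],[-0.076,-0.389,0.004,0.522,0.045],[-0.076,-0.389,0.004,0.522,0.045],[-0.076,-0.389,0.004,0.522,0.045]]' 40; python3 -c "
from h import *
to(.6456,-.0443,.087,159.45);tray();tray('side')"
```

```text
time_s: 32.55
ee_pos: [0.6453, -0.0423, 0.1388]
tool_rot: [3.141, -0.001, 2.786]
wrist_force: [-0.7, 1.0, 0.6]
width: 0.518
grasp_force: 0.0
ROW [-0.0011, -0.0019, 0.0518] turn 0.003 dist 0.052
tray top 0.55 ((489.2212219238281, 274.38470458984375), (232.73355102539062, 166.78648376464844), 10.263940811157227) mean [0.539 0.292 0.006]
tray side 0.63 ((498.88848876953125, 279.2598876953125), (262.12677001953125, 188.26870727539062), 8.583549499511719) mean [0.51  0.256 0.009]
```

```bash
python3 -m creep '[[-0.001,-0.001,0.03,0,0.045],[-0.001,-0.001,0.052,0,0.045],[-0.001,-0.001,0.052,0,0.045],[-0.001,-0.001,0.052,0,0.005],[-0.001,-0.001,0.052,0,0.005],[-0.001,-0.001,0.052,0,0.005],[-0.001,-0.001,0.052,0,0.005],[-0.001,-0.001,0.052,0,0.005]]' 40; python3 -m creep '[[0,0.006,0,0,0.005],[0,0.016,0,0,0.005],[0,0.028,0,0,0.005]]' 40
```

```text
time_s: 33.75
ee_pos: [0.6469, -0.0452, 0.0877]
tool_rot: [3.14, 0.001, 2.783]
wrist_force: [1.7, 1.9, 0.3]
width: 0.113
grasp_force: 40.0
time_s: 34.12
ee_pos: [0.6562, -0.02, 0.0873]
tool_rot: [-3.141, 0.0, 2.782]
wrist_force: [-0.4, -2.3, 2.2]
width: 0.112
grasp_force: 40.0
```

```bash
python3 -m creep '[[0,0.013,0,0,0.005],[0,0.026,0,0,0.005],[0,0.039,0,0,0.005],[0,0.052,0,0,0.005],[0,0.065,0,0,0.005],[0,0.078,0,0,0.005],[0,0.09,0,0,0.005],[0,0.09,0,0,0.005]]' 40;python3 -m creep '[[0,0,-0.015,0,0.005],[0,0,-0.04,0,0.005],[0,0,-0.042,0,0.005]]' ; python3 -c "
from h import *
slot(3,.13,.489,.271,9.3);tray('side')"
```

```text
time_s: 35.12
ee_pos: [0.6878, 0.0663, 0.087]
tool_rot: [3.141, -0.0, 2.785]
wrist_force: [-1.1, 0.3, -1.2]
width: 0.111
grasp_force: 40.0
time_s: 35.5
ee_pos: [0.6895, 0.0633, 0.1327]
tool_rot: [3.139, 0.005, 2.781]
wrist_force: [0.0, 0.1, -1.0]
width: 0.112
grasp_force: 40.0
slot [0.5623 0.3337]
ROW [0.2143, 0.2082, 0.0021] turn -0.523 dist 0.299
tray side 0.57 ((490.1019592285156, 266.3472900390625), (243.01707458496094, 166.00840759277344), 9.16392993927002) mean [0.509 0.252 0.009]
```

```bash
python3 -m creep '[[0.03,0.03,0,-0.08,0.005],[0.07,0.068,0,-0.18,0.005],[0.11,0.107,0,-0.29,0.005],[0.15,0.146,0,-0.4,0.005],[0.185,0.18,0.002,-0.48,0.005],[0.214,0.208,0.002,-0.523,0.005],[0.214,0.208,0.002,-0.523,0.005],[0.214,0.208,0.002,-0.523,0.005]]' 40; python3 -c "
from h import *
slot(3,.053,.489,.271,9.3);tray();tray('side');c=capture('wrist');save(c,'w6.png')"
```

```text
time_s: 36.6
ee_pos: [0.5603, 0.333, 0.1263]
tool_rot: [-3.14, -0.001, -2.978]
wrist_force: [0.8, -0.5, -2.4]
width: 0.113
grasp_force: 40.0
slot [0.5623 0.3337]
ROW [-0.0022, 0.0005, 0.0733] turn 0.001 dist 0.073
tray top 0.6 ((491.1517333984375, 275.92291259765625), (246.03643798828125, 170.3128204345703), 8.933915138244629) mean [0.488 0.254 0.007]
tray side 0.62 ((490.3452453613281, 269.4023742675781), (242.5940704345703, 172.0155792236328), 7.684849739074707) mean [0.506 0.252 0.008]
```

View pics/w6.png

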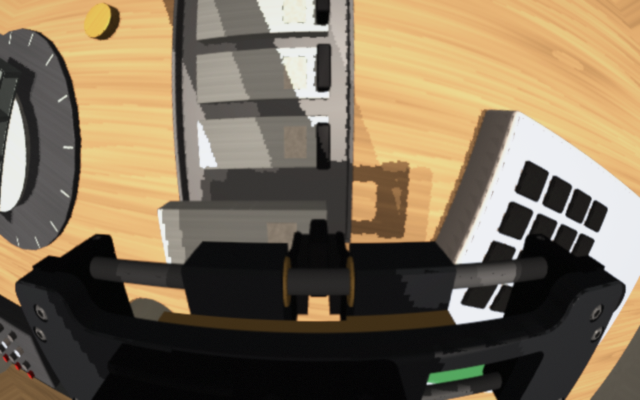

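Caddies 1–3 lie flat in the tray. Caddy 4 is held level at (240,225), so I'll lower it into the last place.

```bash
python3 -m creep '[[-0.002,0.001,0.025,0,0.005],[-0.002,0.001,0.05,0,0.005],[-0.002,0.001,0.063,0,0.005],[-0.002,0.001,0.07,0,0.005],[-0.002,0.001,0.0732,0,0.005],[-0.002,0.001,0.0738,0,0.005],[-0.002,0.001,0.0738,0,0.005]]' 40;python3 -m creep '[[0,0,0.0005,0,0.005],[0,0,0.0005,0,0.04],[0,0,0.0005,0,0.04],[0,0,0.0005,0,0.04],[0,0,-0.04,0,0.04],[0,0,-0.08,0,0.04],[0,0,-0.09,0,0.04],[0,0,-0.09,0,0.04]]' ; python3 -c "
from h import *
to(.5187,-.1623,.16,69.5)"
```

```text
time_s: 37.72
ee_pos: [0.5625, 0.3358, 0.0541]
tool_rot: [3.141, 0.001, -2.977]
wrist_force: [-0.1, -0.5, -1.6]
width: 0.111
grasp_force: 40.0
time_s: 38.72
ee_pos: [0.5623, 0.3357, 0.1438]
tool_rot: [3.141, 0.001, -2.977]
wrist_force: [0.0, -0.2, -0.4]
width: 0.462
grasp_force: 0.0
ROW [0.1244, -0.4842, -0.0166] turn 2.093 dist 0.5
```

```bash
python3 -m creep '[[0.124,-0.484,-0.04,2.093,0.05],[0.124,-0.484,-0.04,2.093,0.05],[0.124,-0.484,-0.04,2.093,0.05],[0.124,-0.484,-0.04,2.093,0.05],[0.124,-0.484,-0.04,2.093,0.05],[0.124,-0.484,-0.04,2.093,0.05],[0.124,-0.484,-0.04,2.093,0.05],[0.124,-0.484,-0.017,2.093,0.05],[0.124,-0.484,-0.017,2.093,0.05],[0.124,-0.484,-0.017,2.093,0.05]]' 20; python3 -m creep '[[0,0,0,0.35,0.05],[0,0,0,0.35,0.05],[0,0,0,0.35,0.05]]' 20; python3 -c "
from h import *
to(.5185,-.1622,.079,69.5);tray();tray('side');c=capture('top');save(c,'t4.png',(150,120,260,150),3)"
```

```text
time_s: 39.98
ee_pos: [0.5171, -0.1634, 0.1582]
tool_rot: [-3.138, 0.001, 1.422]
wrist_force: [0.4, 0.6, -0.4]
width: 0.574
grasp_force: 0.0
time_s: 40.35
ee_pos: [0.5179, -0.1619, 0.1588]
tool_rot: [-3.139, 0.001, 1.083]
wrist_force: [-0.7, 0.7, -0.6]
width: 0.577
grasp_force: 0.0
ROW [0.0001, 0.0009, 0.0798] turn -0.13 dist 0.08
tray top 0.91 ((491.0478515625, 271.13946533203125), (241.0547332763672, 156.52198791503906), 9.035012245178223) mean [0.49  0.255 0.008]
tray side 0.8 ((488.6482238769531, 264.83953857421875), (239.5223846435547, 164.37547302246094), 9.594552993774414) mean [0.469 0.216 0.01 ]
```

View pics/t4.png

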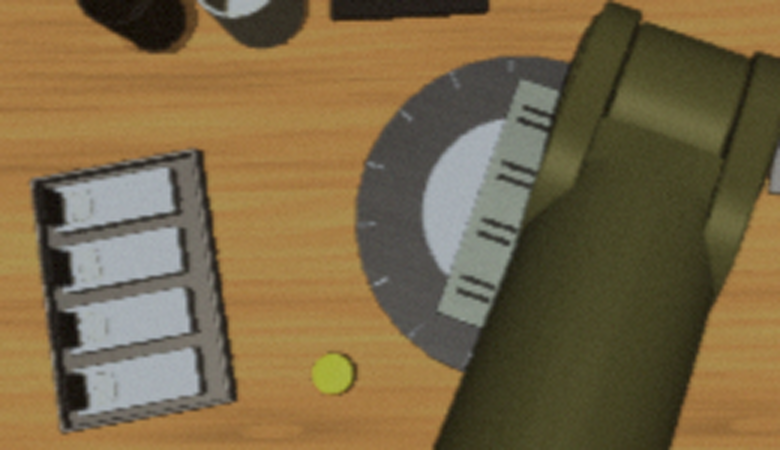

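All four caddies lie side by side in the tray (crop (60–230,160–430)) and the dock is empty. I'll grip the post and turn back three clicks.

```bash
python3 -m creep '[[0,0.001,0,-0.13,0.05],[0,0.001,0.03,-0.13,0.05],[0,0.001,0.06,-0.13,0.05],[0,0.001,0.08,-0.13,0.05],[0,0.001,0.08,-0.13,0.05],[0,0.001,0.08,-0.13,0.015],[0,0.001,0.08,-0.13,0.015],[0,0.001,0.08,-0.13,0.015],[0,0.001,0.08,-0.13,0.015],[0,0.001,0.08,-0.13,0.015]]' 20; python3 -m creep '[[0.0003,-0.0067,0,0.079,0.015],[0.001,-0.0133,0,0.157,0.015],[0.0023,-0.0198,0,0.236,0.015],[0.0042,-0.0263,0,0.314,0.015],[0.0065,-0.0325,0,0.393,0.015],[0.0093,-0.0386,0,0.471,0.015],[0.0125,-0.0444,0,0.55,0.015],[0.0162,-0.05,0,0.628,0.015],[0.0204,-0.0552,0,0.707,0.015],[0.0249,-0.0601,0,0.785,0.015]]' 20; python3 -c "
from h import *
s=st();p=s['ee_pos'];print(np.degrees(np.arctan2(p[1]+.0825,p[0]-.5482))%360,'want',204.5)"
```

```text
time_s: 41.85
ee_pos: [0.5201, -0.1627, 0.0807]
tool_rot: [3.141, -0.0, 1.211]
wrist_force: [-0.4, -0.4, 1.5]
width: 0.196
grasp_force: 20.0
time_s: 43.1
ee_pos: [0.473, -0.119, 0.0807]
tool_rot: [3.14, -0.002, 0.422]
wrist_force: [1.7, -2.2, -1.2]
width: 0.195
grasp_force: 20.0
t 43.1 p [ 0.473  -0.119   0.0807] rpy [ 3.14e+00 -2.00e-03  4.22e-01] F [ 1.7 -2.2 -1.2] w 0.195 g 20.0
205.87686158238054 want 204.5
```

```bash
python3 -m creep '[[0.0003,-0.0067,0,0.079,0.015],[0.001,-0.0133,0,0.157,0.015],[0.0023,-0.0198,0,0.236,0.015],[0.0042,-0.0263,0,0.314,0.015],[0.0068,-0.0333,0,0.4,0.015],[0.0068,-0.0333,0,0.4,0.015]]' 20; python3 -c "
from h import *
s=st();p=s['ee_pos'];print(np.degrees(np.arctan2(p[1]+.0825,p[0]-.5482))%360,'want',182)"; python3 -m creep '[[0,0,0,0,0.05],[0,0,0,0,0.05],[0,0,0,0,0.05],[0,0,-0.04,0,0.05],[0,0,-0.09,0,0.05],[0,0,-0.14,0,0.05],[-0.1,0.1,-0.14,0,0.05],[-0.15,0.2,-0.14,0,0.05],[-0.15,0.2,-0.14,0,0.05],[-0.15,0.2,-0.14,0,0.05]]'; python3 -c "
from h import *
st();dock();c=capture('top');save(c,'t5.png',(150,100,320,160),2.4)
for t,z in(('pointer',.033),('flag_head',.037),('post',.08)): print(t,[(round(d['score'],2),world(c,*d['xy'],z=z).round(3)) for d in spot_point(t,'top')])"
```

```text
time_s: 43.85
ee_pos: [0.4652, -0.0859, 0.0807]
tool_rot: [3.141, -0.001, 0.026]
wrist_force: [1.7, -3.9, 1.0]
width: 0.196
grasp_force: 20.0
t 43.85 p [ 0.4652 -0.0859  0.0807] rpy [ 3.141e+00 -1.000e-03  2.600e-02] F [ 1.7 -3.9  1. ] w 0.196 g 20.0
182.32212124121972 want 182
time_s: 45.1
ee_pos: [0.3192, -0.2894, 0.2206]
tool_rot: [-3.141, -0.002, 0.027]
wrist_force: [0.8, -0.3, -0.0]
width: 0.574
grasp_force: 0.0
t 45.1 p [ 0.3192 -0.2894  0.2206] rpy [-3.141e+00 -2.000e-03  2.700e-02] F [ 0.8 -0.3 -0. ] w 0.574 g 0.0
roof ((519.7879028320312, -83.26728820800781), (128.95420837402344, 215.08932495117188), 1.9018067121505737)
42 [463.7 -84.8] [14.8 14.6] 87.9 z 0.102
pointer [(0.84, array([ 0.425, -0.08 ,  0.033])), (0.27, array([0.515, 0.269, 0.033]))]
flag_head [(0.62, array([0.458, 0.254, 0.037])), (0.49, array([ 0.51 , -0.211,  0.037]))]
post [(0.64, array([ 0.466, -0.091,  0.08 ]))]
```

View pics/t5.png

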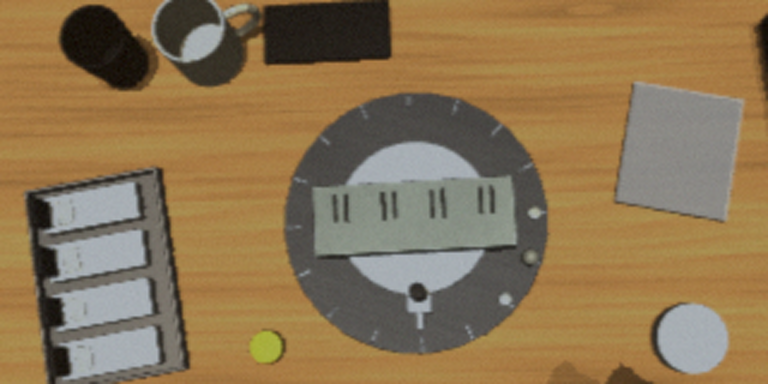

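The dock rests at +22.4° (pointer at crop (420,325)), three clicks clockwise of the flag. All four caddies are in the tray and the bystanders haven't moved, so I'll hand it in.

```bash
python3 -c "
from h import *
print(env.close_job())"
```

```text
the job is handed in; nothing more can be done
None
```

The job is done and handed in: I turned the dock to the flag, laid all four caddies flat, tab up, side by side in the tray, and turned the empty dock back three clicks clockwise, where it rests in that click; the hand-in returned no verdict.

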